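# Set and lock the funnel-ring arm

## Robot

A 6-joint arm with a two-finger parallel gripper is mounted at the origin on the work surface. World frame = base frame: x ahead of the robot, y to its left, z up, the work surface at z = 0. Lengths are in mm, angles in rad, forces in N, time in s.
With the tool pointing down it reaches from about 275 to 1000 mm from the base axis. Payload 8.4 kg.
Tool frame: the origin (TCP) lies between the finger pads; the fingertips stand 22 mm ahead of it and the grasp point (between the pads) lies 3 mm ahead of it; z points along the fingers, y is the line along which they close (so a half turn about z gives the same grasp; the last joint's range is limited). The gripper opens to 85 mm and grips with 20 to 120 N. Pads are 22 mm wide; open, the fingers measure 114 mm over their backs; the gripper's body (76 mm by 85 mm) begins 54 mm behind the grasp point. The pads swing forward as they close: fully open they stand 13 mm farther back than shut.
Start: joints at [1.123, 0.353, 1.633, -0, 1.155, -0.002], TCP at [269.486, 563.919, 253.281] pointing down, gripper open.
Joint ranges: [-2.63, 2.63], [-0.92, 2.1], [0.06, 2.66], [-1.3, 4.44], [0, 2.69], [-3.02, 3.02]. Speed limits (rad/s): [2.22, 2.22, 2.79, 3.14, 3.14, 3.14].

## Interface

Orientations are given as [roll, pitch, yaw] about the fixed x, y, z axes, in that order (R = Rz(yaw) Ry(pitch) Rx(roll)).
In Python, from rig import r, grab_frame gives the robot as it stands.
- The arm moves only by the shell command python3 -m inch 'ROWS' [FORCE]. ROWS is JSON, a list of rows, each a list of 7 numbers: the turn, a rotation vector about the tool's x, y, z as a fraction of full scale, then the shift along the tool's x, y, z as a fraction of full scale, then the closure, from 0 (fully open) to 1 (shut). In form: [[rx, ry, rz, dx, dy, dz, fingers], ...]. A call has 1 to 8 rows; each row shifts and turns the commanded pose from where the row before left it, along the tool's axes as they then stand; what a row does not reach is not made up. Full scale, the value 1, is 2.5 cm for a shift and pi rad for a turn. A row lasts 1/12 s, in which the tool goes at most 41.7 mm and 7.16 degrees, less where a joint would pass 70% of its speed; a pose out of reach is approached as far as the arm can. A call with a number of a shift or a turn outside -1 to 1 is refused whole. A call with a gripper value outside its range is refused whole. The fingers move at their own pace and stop on an object; FORCE is the grip in N (left out, the last holds). Time passes only in rows, so rows that do not move let the fingers close. It gives the time, the measured TCP pose, the force, the opening and the grip force at its end, in the units of the state.
- r.sense(): the state, without advancing time (a new reading comes with each control period).
- grab_frame(name): name is "scene" or "top" or "wrist"; returns a dict with "pixels" (420x560x3 uint8, red, green, blue), "z_map" (420x560 float32, mm along the optical axis (not along the pixel's ray), 0 where there is no reading), "vertical_fov" (degrees; the focal length in pixels is half the picture's height over the tangent of half this angle, whatever the lens; pixels are square), "cx", "cy" (the principal point, pixels), "dist" ([k1, k2, p1, p2, k3] as OpenCV has them; the pictures are not rectified), "cam_to_world" (4x4, takes a point from camera to world coordinates). Camera axes: x right, y down, z forward; pixel columns grow to the right and rows downward; lengths in mm; the calibration is good to about 2 mm. A picture is of the moment at which its call begins.
- r.sign_off(): hands the job in; it is judged then, once.
The state is a dict: "clock": time; "qpos": joint angles; "qvel": joint speeds; "joint_efforts": joint torques, N m; "eef_pos": TCP position; "tcp_rot": TCP orientation; "contact_force": force on the tool from outside, world axes, zero at the start; "wrist_torque": the same for the moment, N m; "opening": opening from 0.0 (shut) to 1.0 (fully open); "grasp_force": force on a finger pad.
Only numpy, scipy, OpenCV 4.12 (cv2) and the standard library are available. Lean on these libraries where they do the work, as an engineer would, in place of code of your own. Each camera call takes 0.05 s, during which the arm holds its last target. There are 200 camera calls.

## Task

Slide the steel arm that carries the red funnel ring into its clamp stand until, by feel, its end bears firmly but gently on the depth stop hidden in the channel, and keep it pressed there for a moment; then flip the blue cam lever over its dead centre, fully down, so that the arm is locked against the stop. Never push with more than about 20 N, let go at the end, and leave all the other glassware and things where they stand.

Things in the scene. Friction and masses are not known exactly. Their poses are not given: they have to be found in the camera images.
- clamp_stand: Stand fixed to the bench: white stone base 210 x 120 x 20 mm, grey pedestal, level aluminium channel (180 mm long, 34 wide, roof at 110.5 mm) for the arm, 2 mm play, its axis 97 mm above the bench. Origin on the bench below the lever's pivot; x runs along the channel the way the arm is pushed IN (ring towards brass stop), z up. Channel x -80 to 100 mm; lever cheeks x +-13, y +-23, top 142 mm.
- bar: The arm: loose steel bar 14 x 14 x 230 mm, about 0.4 kg, inner half heavier, lying in the channel partly pulled out, with a level red ring (70 mm outside, 10 thick) at its outer end. Origin: middle of its INNER end face; x points IN, along the stand's x. The bar spans x = 0 to -230 mm, the ring's centre is at -263 mm. With the lever open it slides with 1 to 4 N of friction, more if held askew.
- bar_grip (a point): A place to take the arm from above: on the bar's axis, 200 mm from its inner end (fingers close across the bar, 14 mm wide). Even when the arm is home it is 28 to 70 mm outside the channel's mouth. The arm may also be pushed in by the ring's outer rim.
- depth_stop: Brass housing (16 x 34 x 36 mm) with a knob, fixed on the far end of the channel. Origin: middle of its inner face, on the arm's axis, 100 mm along the stand's x. Inside, unseen, is the stop: its hard face is set anywhere from 50 to 92 mm along the stand's x, under a sprung tip that gives 2 mm at less than 1 N. Press with 5 to 12 N beyond friction for half a second; over 22 N harms it.
- cam_lever (a joint): Angle of the blue cam lever: 0 upright (open), 1.57 lying flat along the stand's +x (closed, on its end stop). Turns about the stand's y through lever_hinge, from up towards +x. It stiffens on the way (up to about 8 N square to it at 70 mm from the hinge, most near 0.7 rad), springs back if left well before dead centre at 1.20, snaps shut beyond it. More than 30 N breaks it.
- lever_hinge (a point): The lever's pivot, 132 mm above the bench, over the arm's axis; axes parallel to the stand's.
- lever_tip (a point): Free end of the lever, on its centre line, 92 mm from the hinge; z points along the lever away from the hinge, x square to its broad face in the closing direction. The lever is a blue paddle 20 mm wide and 9 mm thick, reaching from 14 to 92 mm from the hinge; push it on the face that looks away from x.
- jaw: Black rubber-faced jaw, 34 x 13 mm, under the lever; it stands 1.5 mm above the arm when open and presses down on it with about 40 N when the lever is closed.
- beaker: Small glass beaker (54 mm across, 62 mm high) on the bench below the ring's place; origin at the centre of its underside. Leave alone.
- stopper: Black rubber stopper, 26 mm across, 22 mm high, upright on the stand's base plate. Leave alone.
- wash_bottle: White wash bottle with red cap, 68 mm across, 170 mm high. Leave alone.
- flask: Green conical flask, 80 mm across, 105 mm high. Leave alone.
- big_beaker: Glass beaker, 80 mm across, 95 mm high. Leave alone.
- pen: White marker pen, 140 x 10 x 10 mm, lying on the bench. Leave alone.

How it is judged:
By the outcome, as a careful person would: the job done as asked, in the order asked, and still so for the second after the job is handed in, with the robot touching nothing.
It also fails if it takes over 64 s, if anything falls off the work surface, if the arm or the gripper's body presses on something with over 40 N, if the wrist force passes 120 N, or if a joint passes its speed limit or range.

## Working session

There is one attempt and no reset: what is moved stays moved. The work goes in short steps, Python scripts to look and compute and a shell command to move; the robot and the scene stay as the last step left them, time stands still between calls to the robot, and variables do not carry over. Pictures are saved under pics/ and viewed, at most 10 in all, crops included, and the job is handed in when it is done.

```bash
ls; mkdir -p pics; cat > h.py <<'E'
import numpy as np,cv2
from rig import r,grab_frame
def K(f):
    F=f["pixels"].shape[0]/2/np.tan(np.radians(f["vertical_fov"])/2)
    return np.array([[F,0,f["cx"]],[0,F,f["cy"]],[0,0,1.]])
def rays(f,uv):
    p=cv2.undistortPoints(np.array(uv,float).reshape(-1,1,2),K(f),np.array(f["dist"],float)).reshape(-1,2)
    T=np.array(f["cam_to_world"]); return T[:3,3],np.c_[p,np.ones(len(p))]@T[:3,:3].T
def plane(f,uv,z):
    o,d=rays(f,uv); return o+d*((z-o[2])/d[:,2])[:,None]
def cloud(f):
    H,W=f["z_map"].shape; uv=np.stack(np.meshgrid(np.arange(W),np.arange(H)),-1).reshape(-1,2)
    o,d=rays(f,uv); return (o+d*f["z_map"].reshape(-1,1)).reshape(H,W,3)
def save(f,n): cv2.imwrite(f"pics/{n}.png",f["pixels"][:,:,::-1])
E
python3 - <<'E'
from h import *
for n in("scene","top"):
    f=grab_frame(n); save(f,n); P=cloud(f); hsv=cv2.cvtColor(f["pixels"],cv2.COLOR_RGB2HSV)
    h,s,v=hsv[...,0],hsv[...,1],hsv[...,2]
    for c,m in(("blue",(h>100)&(h<130)&(s>120)&(v>60)),("red",((h<8)|(h>172))&(s>140)&(v>60)),("brass",(h>15)&(h<30)&(s>100))):
        k,l,st,ce=cv2.connectedComponentsWithStats(m.astype(np.uint8))
        for i in range(1,k):
            if st[i,4]>30:
                q=P[(l==i)&(f["z_map"]>0)]
                print(n,c,st[i],ce[i].round(1), np.median(q,0).round() if len(q) else None, (np.percentile(q,[3,97],axis=0).round().tolist() if len(q) else None))
    print(f["cam_to_world"])
E
```

```text
pics
scene blue [316 176   9  28 183] [319.7 189.5] [578.  63. 190.] [[426.0, 59.0, -1.0], [584.0, 159.0, 224.0]]
scene red [217 241  30  25 341] [231.5 253.5] [ 562. -175.   99.] [[474.0, -206.0, -2.0], [601.0, -141.0, 103.0]]
scene red [128 311  17  18 235] [136.2 319.5] [ 666. -429.  169.] [[537.0, -445.0, -1.0], [679.0, -415.0, 172.0]]
scene brass [347 190  16  20 142] [355.6 197.3] [583. 172. 109.] [[525.0, 163.0, 1.0], [595.0, 237.0, 118.0]]
[[ 5.14489922e-01  6.27393622e-01 -5.84531746e-01  1.26122277e+03]
 [ 8.57399911e-01 -3.86615270e-01  3.39696962e-01 -4.30075609e+02]
 [-1.28651912e-02 -6.75948131e-01 -7.36836896e-01  1.05766985e+03]
 [ 0.00000000e+00  0.00000000e+00  0.00000000e+00  1.00000000e+00]]
top blue [  0   0  58   5 161] [20.7  1.2] [1860. 1451. -652.] [[1848.0, 1243.0, -674.0], [1869.0, 1559.0, -621.0]]
top blue [ 387    0  173   16 1242] [503.4   4.4] [ 1862. -1295.  -627.] [[1851.0, -1571.0, -672.0], [1873.0, -743.0, -541.0]]
top blue [ 68 204  20   5  80] [ 77.7 206.4] [557. 679.  62.] [[553.0, 649.0, 1.0], [570.0, 736.0, 76.0]]
top blue [463 231  10   7  63] [467.6 234.1] [ 482. -677.   45.] [[474.0, -711.0, -0.0], [491.0, -665.0, 68.0]]
top red [401 168  11  11  87] [406.2 172.7] [ 666. -432.  168.] [[650.0, -494.0, -5.0], [727.0, -418.0, 178.0]]
top red [317 194  22  23 301] [327.5 204.8] [ 576. -184.   93.] [[535.0, -222.0, -7.0], [624.0, -147.0, 108.0]]
top brass [153 112   9  12  38] [157.2 117.6] [860. 407.  94.] [[850.0, 395.0, 75.0], [895.0, 430.0, 136.0]]
top brass [216 194   9  13  93] [220.4 200.2] [575. 178. 108.] [[558.0, 163.0, -5.0], [617.0, 198.0, 124.0]]
[[ 1.12972433e-02 -9.82036766e-01  1.88351171e-01  2.10226000e+02]
 [-9.99722951e-01 -1.49824642e-02 -1.81534169e-02  3.39088171e+00]
 [ 2.06492875e-02 -1.88093905e-01 -9.81933954e-01  1.83812808e+03]
 [ 0.00000000e+00  0.00000000e+00  0.00000000e+00  1.00000000e+00]]
```

```bash
python3 -c "
from h import *
import cv2;a=cv2.imread('pics/scene.png');b=cv2.imread('pics/top.png');cv2.imwrite('pics/both.png',cv2.resize(np.vstack([a,b]),(448,600*1)) if 0 else np.hstack([cv2.resize(a,(400,300)),cv2.resize(b,(400,300))]));print(r.sense())"
```

```text
{'clock': 0.1, 'qpos': array([ 1.12258107e+00,  3.53587168e-01,  1.63405506e+00, -7.40841944e-06,
        1.15521843e+00, -2.43026219e-03]), 'qvel': array([ 5.58530380e-04, -1.18360496e-03, -1.13453684e-03, -8.48619134e-05,
       -6.96324811e-04,  9.32499777e-04]), 'joint_efforts': array([ 1.24127233e-03, -6.06364059e+01, -3.42817354e+01,  1.60976920e-04,
        3.88706481e-03, -1.87382841e-05]), 'eef_pos': array([269.3230596 , 563.54748006, 252.63358623]), 'tcp_rot': array([-3.14032464e+00,  3.69243955e-06,  2.69581065e+00]), 'contact_force': array([ 0.86303825,  0.20951463, -0.18868058]), 'wrist_torque': array([ 0.05983671,  0.03108566, -0.00611401]), 'grasp_force': 0.0, 'opening': 0.9979862031799376}
```

View pics/top.png

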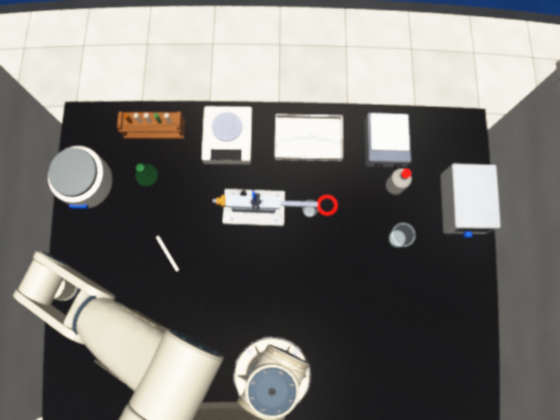

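View pics/scene.png

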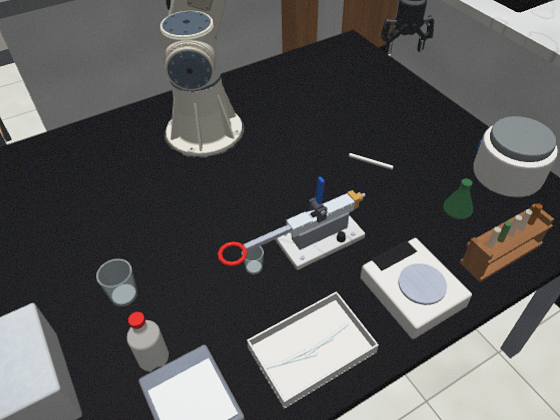

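The stand lies with its channel roughly along world +y: in the top view the ring is at (327,205), the lever at (256,200) and the brass stop at (220,200). The small beaker is under the bar near the ring, at about (309,211).

```bash
python3 - <<'E'
from h import *
C={}
for n in("scene","top"):
    f=grab_frame(n); hsv=cv2.cvtColor(f["pixels"],cv2.COLOR_RGB2HSV); h,s,v=cv2.split(hsv)
    def comp(m,near):
        k,l,st,ce=cv2.connectedComponentsWithStats(m.astype(np.uint8)); i=min((i for i in range(1,k) if st[i,4]>30),key=lambda i:np.hypot(*(ce[i]-near))); return (l==i).astype(np.uint8)
    m=comp(((h<8)|(h>172))&(s>140)&(v>60),(231,253) if n=="scene" else (327,205))
    c=max(cv2.findContours(m,0,1)[0],key=cv2.contourArea); e=cv2.fitEllipse(c); print(n,e, plane(f,[e[0]],97).round(1))
    b=comp((h>15)&(h<30)&(s>100),(355,197) if n=="scene" else (220,200)); ys,xs=np.nonzero(b); print("brass",plane(f,[(xs.mean(),ys.mean())],105).round(1))
    if n=="scene":
        u=comp((h>100)&(h<130)&(s>120)&(v>60),(320,190)); ys,xs=np.nonzero(u); print("levertip",plane(f,[(xs[ys==ys.min()].mean(),ys.min())],224),"bot",plane(f,[(xs[ys==ys.max()].mean(),ys.max())],146))
    else: 
        P=cloud(f); m=(abs(P[...,2]-15)<25)&(v>150)&(s<40); m=comp(m,(256,208)); bx=cv2.minAreaRect(cv2.findNonZero(m)); print("base",bx,plane(f,cv2.boxPoints(bx),20).round())
E
```

```text
scene ((231.6827392578125, 253.30809020996094), (23.79933738708496, 28.935749053955078), 79.23474884033203) [[ 568.6 -176.1   97. ]]
brass [[581. 175. 105.]]
levertip [[566.09697078  68.23928747 224.        ]] bot [[578.73361147  61.84086266 146.        ]]
top ((327.218994140625, 204.7449951171875), (21.082252502441406, 22.482248306274414), 178.77706909179688) [[ 567.8 -178.    97. ]]
brass [[575.9 177.1 105. ]]
base ((252.5, 215.5), (19.0, 61.0), 90.0) [[573. 179.  20.]
 [577. -32.  20.]
 [510. -33.  20.]
 [507. 177.  20.]]
```

```bash
python3 -m inch '[[0,0,0.0395,0,0,-0.5,0.3],[0,0,0.0395,0,0,-0.5,0.3],[0,0,0.0395,0,0,0,0.3],[0,0,0.0395,0,0,0,0.3],[0,0,0.0395,0,0,0,0.3],[0,0,0.0395,0,0,0,0.3],[0,0,0.0395,0,0,0,0.3],[0,0,0.0395,0,0,0,0.3]]' 30
python3 -m inch '[[0,0,0.025,0,0,0,0.3],[0,0,0.025,0,0,0,0.3],[0,0,0,-0.956,0.454,0,0.3],[0,0,0,-0.956,0.454,0,0.3],[0,0,0,-0.956,0.454,0,0.3],[0,0,0,-0.956,0.454,0,0.3],[0,0,0,-0.956,0.454,0,0.3],[0,0,0,-0.956,0.454,0,0.3]]'
python3 -m inch '[[0,0,0,-0.956,0.454,0,0.3],[0,0,0,-0.956,0.454,0,0.3],[0,0,0,-0.956,0.454,0,0.3],[0,0,0,-0.956,0.454,0,0.3],[0,0,0,-0.956,0.454,0,0.3],[0,0,0,-0.956,0.454,0,0.3],[0,0,0,-0.956,0.454,0,0.3],[0,0,0,-0.956,0.454,0,0.3]]'
python3 -m inch '[[0,0,0,-0.956,0.454,0,0.3],[0,0,0,-0.956,0.454,0,0.3],[0,0,0,-0.956,0.454,0,0.3],[0,0,0,-0.956,0.454,0,0.3],[0,0,0,-0.956,0.454,0,0.3],[0,0,0,-0.956,0.454,0,0.3],[0,0,0,-0.956,0.454,0,0.3],[0,0,0,-0.956,0.454,0,0.3]]'
python3 -m inch '[[0,0,0,-0.956,0.454,0,0.3],[0,0,0,-0.956,0.454,0,0.3],[0,0,0,-0.956,0.454,0,0.3],[0,0,0,-0.956,0.454,0,0.3],[0,0,0,-0.956,0.454,0,0.3],[0,0,0,-0.956,0.454,0,0.3],[0,0,0,0,0,0,0.3]]'
```

```text
clock: 0.87
eef_pos: [269.4, 563.8, 278.1]
tcp_rot: [-3.141, 0.0, 1.697]
contact_force: [-0.3, 0.3, -0.1]
opening: 0.699
grasp_force: 0.0
clock: 1.53
eef_pos: [334.2, 417.6, 278.1]
tcp_rot: [-3.141, 0.0, 1.546]
contact_force: [1.5, -0.1, 0.1]
opening: 0.699
grasp_force: 0.0
clock: 2.2
eef_pos: [420.3, 224.2, 278.3]
tcp_rot: [3.142, -0.0, 1.546]
contact_force: [1.5, -0.3, 0.3]
opening: 0.701
grasp_force: 0.0
clock: 2.87
eef_pos: [506.3, 30.8, 278.3]
tcp_rot: [-3.142, -0.0, 1.546]
contact_force: [0.0, 0.4, -0.6]
opening: 0.699
grasp_force: 0.0
clock: 3.45
eef_pos: [572.1, -116.6, 278.1]
tcp_rot: [3.14, 0.002, 1.544]
contact_force: [-0.9, 0.1, 0.6]
opening: 0.698
grasp_force: 0.0
```

```bash
python3 - <<'E'
from h import *
f=grab_frame("wrist"); save(f,"w1"); P=cloud(f); h,s,v=cv2.split(cv2.cvtColor(f["pixels"],cv2.COLOR_RGB2HSV))
print(np.array(f["cam_to_world"]).round(2), r.sense()["eef_pos"])
m=((h<8)|(h>172))&(s>140)&(v>60); c=max(cv2.findContours(m.astype(np.uint8),0,1)[0],key=cv2.contourArea); e=cv2.fitEllipse(c); print("ring",e,plane(f,[e[0]],97))
z=P[...,2]
for a in range(-150,0,10):
    q=P[(abs(P[...,1]-a)<3)&(z>98)&(z<109)&(f["z_map"]>0)&(abs(P[...,0]-572)<40)]
    if len(q): print(a,len(q),q[:,0].min().round(1),q[:,0].max().round(1),np.median(q[:,2]).round(1))
E
```

```text
[[ 1.0000e+00 -3.0000e-02 -1.0000e-02  5.7342e+02]
 [-3.0000e-02 -9.6000e-01 -2.9000e-01 -4.2540e+01]
 [ 0.0000e+00  2.9000e-01 -9.6000e-01  3.9906e+02]
 [ 0.0000e+00  0.0000e+00  0.0000e+00  1.0000e+00]] [ 571.095621   -114.81004826  277.89267647]
ring ((273.6913146972656, 254.92576599121094), (61.7155647277832, 68.76236724853516), 90.32249450683594) [[ 566.98878001 -176.17373855   97.        ]]
-150 228 542.4 591.7 101.9
-140 91 560.4 575.2 104.6
-130 88 561.9 575.4 104.5
-120 94 562.3 575.6 104.4
-110 97 562.7 575.9 104.6
-100 98 562.3 576.1 104.7
-90 100 562.4 576.3 104.3
-80 102 562.8 576.6 104.5
-70 106 563.2 576.8 104.4
-60 111 563.5 577.0 104.5
-50 106 563.8 576.4 104.5
-40 110 564.2 576.6 104.5
-30 115 563.7 576.8 104.4
-20 102 553.9 587.4 104.3
-10 2 554.7 563.9 108.6
```

View pics/w1.png

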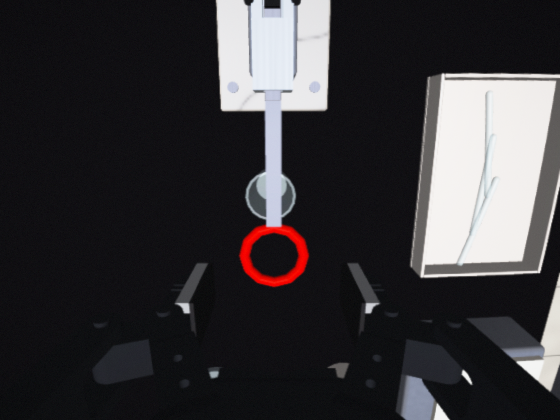

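The wrist view shows the bar as a straight strip from (273,90) to (273,225), the ring at (274,255), and the small beaker below it at (271,195). Bar top measures z = 104.5, which matches the nominal 104, and the grip point is about (569.3, -113.5).

```bash
python3 -m inch '[[0,0,-0.002,0.05,-0.07,0.8,0.3],[0,0,0,0,0,0.8,0.3],[0,0,0,0,0,0.8,0.3],[0,0,0,0,0,0.8,0.3],[0,0,0,0,0,0.8,0.3],[0,0,0,0,0,0.8,0.3],[0,0,0,0,0,0.8,0.3],[0,0,0,0,0,0.8,0.3]]' 
python3 -m inch '[[0,0,0,0,0,0.32,0.3],[0,0,0,0,0,0.32,0.3],[0,0,0,0,0,0,0.3],[0,0,0,0,0,0,0.3]]'
python3 - <<'E'
from h import *
f=grab_frame("wrist"); save(f,"w2");print(r.sense()["contact_force"])
E
```

```text
clock: 4.17
eef_pos: [568.3, -110.7, 117.4]
tcp_rot: [-3.141, -0.0, 1.553]
contact_force: [0.1, 0.3, 0.2]
opening: 0.706
grasp_force: 0.0
clock: 4.5
eef_pos: [569.1, -111.4, 102.7]
tcp_rot: [3.141, -0.0, 1.552]
contact_force: [0.2, 0.1, 0.4]
opening: 0.7
grasp_force: 0.0
[ 0.84343443 -0.45935588 -0.30416494]
```

View pics/w2.png

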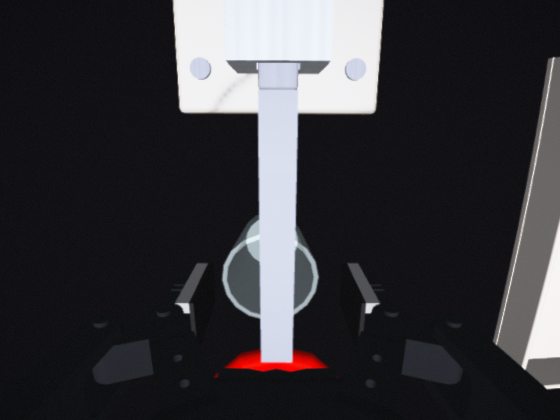

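The pads (about (190,300) and (365,300)) straddle the bar at column 278, clear of the beaker. Closing.

```bash
for i in 1; do python3 -m inch '[[0,0,0,0,0,0,1],[0,0,0,0,0,0,1],[0,0,0,0,0,0,1],[0,0,0,0,0,0,1],[0,0,0,0,0,0,1],[0,0,0,0,0,0,1],[0,0,0,0,0,0,1],[0,0,0,0,0,0,1]]' 30; done
```

```text
clock: 5.22
eef_pos: [569.1, -111.8, 102.5]
tcp_rot: [3.141, 0.0, 1.552]
contact_force: [0.9, -0.4, 2.6]
opening: 0.159
grasp_force: 34.6
```

```bash
python3 -m inch '[[0,0,0,0.08,0,0,1],[0,0,0,0.08,0,0,1],[0,0,0,0.08,0,0,1],[0,0,0,0.08,0,0,1]]'; python3 -m inch '[[0,0,0,0.08,0,0,1],[0,0,0,0.08,0,0,1],[0,0,0,0.08,0,0,1],[0,0,0,0.08,0,0,1]]'
```

```text
clock: 5.55
eef_pos: [569.1, -103.7, 102.4]
tcp_rot: [3.141, 0.0, 1.552]
contact_force: [-0.0, -3.3, 3.8]
opening: 0.158
grasp_force: 34.8
clock: 5.88
eef_pos: [569.2, -95.5, 102.4]
tcp_rot: [3.141, 0.0, 1.552]
contact_force: [0.1, -4.6, 3.7]
opening: 0.154
grasp_force: 34.9
```

```bash
cat > ok.py <<'E'
import sys
from h import *
s=r.sense(); F=s["contact_force"]; print("  check",s["eef_pos"].round(2),F.round(1)); sys.exit(0 if -F[1]<float(sys.argv[1]) else 1)
E
python3 -m inch '[[0,0,0,0.04,0,0,1],[0,0,0,0.04,0,0,1],[0,0,0,0.04,0,0,1],[0,0,0,0.04,0,0,1]]' >/dev/null; python3 ok.py 7.5 &&
python3 -m inch '[[0,0,0,0.02,0,0,1],[0,0,0,0.02,0,0,1]]' >/dev/null; python3 ok.py 7.5 &&
python3 -m inch '[[0,0,0,0.02,0,0,1],[0,0,0,0.02,0,0,1]]' >/dev/null && python3 ok.py 7.5 &&
python3 -m inch '[[0,0,0,0.02,0,0,1],[0,0,0,0.02,0,0,1]]' >/dev/null && python3 ok.py 7.5 &&
python3 -m inch '[[0,0,0,0.02,0,0,1],[0,0,0,0.02,0,0,1]]' >/dev/null && python3 ok.py 7.5 &&
python3 -m inch '[[0,0,0,0.02,0,0,1],[0,0,0,0.02,0,0,1]]' >/dev/null && python3 ok.py 7.5 &&
python3 -m inch '[[0,0,0,0.02,0,0,1],[0,0,0,0.02,0,0,1]]' >/dev/null && python3 ok.py 7.5 &&
python3 -m inch '[[0,0,0,0.02,0,0,1],[0,0,0,0.02,0,0,1]]' >/dev/null && python3 ok.py 7.5 &&
python3 -m inch '[[0,0,0,0.02,0,0,1],[0,0,0,0.02,0,0,1]]' >/dev/null && python3 ok.py 7.5 &&
python3 -m inch '[[0,0,0,0.02,0,0,1],[0,0,0,0.02,0,0,1]]' >/dev/null && python3 ok.py 7.5
```

```text
check [569.31 -91.67 102.35] [-0.6 -4.3  4.3]
  check [569.3  -90.68 102.34] [ 0.3 -4.9  4.6]
  check [569.33 -89.7  102.33] [-1.3 -3.7  5. ]
  check [569.32 -88.68 102.32] [-0.5 -5.8  4.9]
  check [569.33 -87.68 102.32] [ 0.7 -4.6  5.6]
  check [569.37 -86.66 102.35] [ 0.2 -5.2  4.9]
  check [569.36 -85.68 102.34] [-0.7 -4.5  6. ]
  check [569.42 -84.71 102.37] [ 0.7 -5.2  5.5]
  check [569.45 -83.72 102.39] [-0.1 -5.3  5.5]
  check [569.46 -82.7  102.37] [ 0.1 -5.5  4.2]
```

```bash
python3 -m inch '[[0,0,0,0.02,0,-0.015,1],[0,0,0,0.02,0,0,1]]' >/dev/null && python3 ok.py 7.5 &&
python3 -m inch '[[0,0,0,0.02,0,0,1],[0,0,0,0.02,0,0,1]]' >/dev/null && python3 ok.py 7.5 &&
python3 -m inch '[[0,0,0,0.02,0,0,1],[0,0,0,0.02,0,0,1]]' >/dev/null && python3 ok.py 7.5 &&
python3 -m inch '[[0,0,0,0.02,0,0,1],[0,0,0,0.02,0,0,1]]' >/dev/null && python3 ok.py 7.5 &&
python3 -m inch '[[0,0,0,0.02,0,0,1],[0,0,0,0.02,0,0,1]]' >/dev/null && python3 ok.py 7.5 &&
python3 -m inch '[[0,0,0,0.02,0,0,1],[0,0,0,0.02,0,0,1]]' >/dev/null && python3 ok.py 7.5 &&
python3 -m inch '[[0,0,0,0.02,0,0,1],[0,0,0,0.02,0,0,1]]' >/dev/null && python3 ok.py 7.5 &&
python3 -m inch '[[0,0,0,0.02,0,0,1],[0,0,0,0.02,0,0,1]]' >/dev/null && python3 ok.py 7.5 &&
python3 -m inch '[[0,0,0,0.02,0,0,1],[0,0,0,0.02,0,0,1]]' >/dev/null && python3 ok.py 7.5 &&
python3 -m inch '[[0,0,0,0.02,0,0,1],[0,0,0,0.02,0,0,1]]' >/dev/null && python3 ok.py 7.5 &&
python3 -m inch '[[0,0,0,0.02,0,0,1],[0,0,0,0.02,0,0,1]]' >/dev/null && python3 ok.py 7.5 &&
python3 -m inch '[[0,0,0,0.02,0,0,1],[0,0,0,0.02,0,0,1]]' >/dev/null && python3 ok.py 7.5 &&
python3 -m inch '[[0,0,0,0.02,0,0,1],[0,0,0,0.02,0,0,1]]' >/dev/null && python3 ok.py 7.5 &&
python3 -m inch '[[0,0,0,0.02,0,0,1],[0,0,0,0.02,0,0,1]]' >/dev/null && python3 ok.py 7.5 &&
python3 -m inch '[[0,0,0,0.02,0,0,1],[0,0,0,0.02,0,0,1]]' >/dev/null && python3 ok.py 7.5 &&
python3 -m inch '[[0,0,0,0.02,0,0,1],[0,0,0,0.02,0,0,1]]' >/dev/null && python3 ok.py 7.5
```

```text
check [569.42 -81.61 102.66] [ 0.4 -4.4  4.1]
  check [569.43 -80.63 102.64] [ 1.1 -4.5  4.4]
  check [569.41 -79.62 102.62] [ 0.  -4.7  4.1]
  check [569.42 -78.63 102.64] [-0.2 -4.   4.5]
  check [569.49 -77.64 102.69] [ 0.9 -6.   4.3]
  check [569.5  -76.63 102.66] [-0.1 -4.2  4.8]
  check [569.53 -75.65 102.67] [ 0.5 -5.2  5.7]
  check [569.6  -74.65 102.7 ] [-0.1 -4.5  4.9]
  check [569.61 -73.66 102.7 ] [-0.2 -5.2  5.4]
  check [569.65 -72.67 102.71] [-0.1 -4.7  4.8]
  check [569.65 -71.65 102.7 ] [-0.6 -5.3  5.1]
  check [569.7  -70.68 102.73] [-1.2 -4.7  5.2]
  check [569.73 -69.67 102.7 ] [-0.6 -4.2  5.2]
  check [569.71 -68.69 102.72] [ 0.5 -5.4  5.8]
  check [569.77 -67.71 102.74] [ 0.4 -4.   5.3]
  check [569.78 -66.69 102.74] [ 0.7 -6.4  6.2]
```

```bash
python3 -m inch '[[0,0,0,0.02,0,-0.015,1],[0,0,0,0.02,0,0,1]]' >/dev/null && python3 ok.py 7.5 &&
python3 -m inch '[[0,0,0,0.02,0,0,1],[0,0,0,0.02,0,0,1]]' >/dev/null && python3 ok.py 7.5 &&
python3 -m inch '[[0,0,0,0.02,0,0,1],[0,0,0,0.02,0,0,1]]' >/dev/null && python3 ok.py 7.5 &&
python3 -m inch '[[0,0,0,0.02,0,0,1],[0,0,0,0.02,0,0,1]]' >/dev/null && python3 ok.py 7.5 &&
python3 -m inch '[[0,0,0,0.02,0,0,1],[0,0,0,0.02,0,0,1]]' >/dev/null && python3 ok.py 7.5 &&
python3 -m inch '[[0,0,0,0.02,0,0,1],[0,0,0,0.02,0,0,1]]' >/dev/null && python3 ok.py 7.5 &&
python3 -m inch '[[0,0,0,0.02,0,0,1],[0,0,0,0.02,0,0,1]]' >/dev/null && python3 ok.py 7.5 &&
python3 -m inch '[[0,0,0,0.02,0,0,1],[0,0,0,0.02,0,0,1]]' >/dev/null && python3 ok.py 7.5 &&
python3 -m inch '[[0,0,0,0.02,0,0,1],[0,0,0,0.02,0,0,1]]' >/dev/null && python3 ok.py 7.5 &&
python3 -m inch '[[0,0,0,0.02,0,0,1],[0,0,0,0.02,0,0,1]]' >/dev/null && python3 ok.py 7.5 &&
python3 -m inch '[[0,0,0,0.02,0,0,1],[0,0,0,0.02,0,0,1]]' >/dev/null && python3 ok.py 7.5 &&
python3 -m inch '[[0,0,0,0.02,0,0,1],[0,0,0,0.02,0,0,1]]' >/dev/null && python3 ok.py 7.5 &&
python3 -m inch '[[0,0,0,0.02,0,0,1],[0,0,0,0.02,0,0,1]]' >/dev/null && python3 ok.py 7.5 &&
python3 -m inch '[[0,0,0,0.02,0,0,1],[0,0,0,0.02,0,0,1]]' >/dev/null && python3 ok.py 7.5 &&
python3 -m inch '[[0,0,0,0.02,0,0,1],[0,0,0,0.02,0,0,1]]' >/dev/null && python3 ok.py 7.5 &&
python3 -m inch '[[0,0,0,0.02,0,0,1],[0,0,0,0.02,0,0,1]]' >/dev/null && python3 ok.py 7.5; python3 -c "from h import *;print(r.sense()['clock'])"
```

```text
check [569.55 -65.48 102.87] [-0.3 -4.2  4.6]
  check [569.61 -64.56 102.94] [-0.3 -2.2  3.1]
  check [569.61 -63.57 102.93] [ 0.1 -3.7  2.9]
  check [569.66 -62.56 102.94] [ 0.  -4.4  2.9]
  check [569.69 -61.58 102.97] [-0.5 -2.2  2.5]
  check [569.73 -60.64 102.96] [-0.2 -3.8  1.5]
  check [569.73 -59.62 102.96] [ 0.3 -3.4  1.3]
  check [569.79 -59.17 102.96] [ 0.8 -9.2 -0. ]
11.7167
```

```bash
python3 -m inch '[[0,0,0,0,0,0,1],[0,0,0,0,0,0,1]]' >/dev/null; python3 ok.py 9; python3 -m inch '[[0,0,0,0.005,0,0,1],[0,0,0,0,0,0,1]]'>/dev/null; python3 ok.py 9
```

```text
check [569.78 -59.17 102.95] [ 0.2 -6.3  0.1]
  check [569.81 -59.14 102.96] [-1.2 -7.5  1. ]
```

```bash
python3 -m inch '[[0,0,0,0.006,0,0,1],[0,0,0,0.006,0,0,1]]'>/dev/null; python3 ok.py 11; python3 -m inch '[[0,0,0,0.004,0,0,1],[0,0,0,0,0,0,1]]'>/dev/null; python3 ok.py 11
```

```text
check [569.79 -59.12 102.97] [-0.8 -9.5  0.5]
  check [569.78 -59.09 102.95] [ 0.1 -9.4  1.2]
```

```bash
python3 -m inch '[[0,0,0,0.006,0,0,1],[0,0,0,0.005,0,0,1]]'>/dev/null; python3 ok.py 11.5; python3 -m inch '[[0,0,0,0,0,0,1],[0,0,0,0,0,0,1]]'>/dev/null; python3 ok.py 11;python3 -m inch '[[0,0,0,0,0,0,1],[0,0,0,0,0,0,1],[0,0,0,0,0,0,1],[0,0,0,0,0,0,1]]'>/dev/null; python3 ok.py 11;python3 -m inch '[[0,0,0,0,0,0,1],[0,0,0,0,0,0,1],[0,0,0,0,0,0,1]]'>/dev/null; python3 ok.py 11
```

```text
check [569.82 -58.99 102.96] [ -0.1 -11.4   0.8]
  check [569.82 -59.   102.99] [  0.2 -11.4   1.2]
  check [569.8  -59.01 102.96] [  0.4 -10.9   0.4]
  check [569.81 -59.01 102.96] [ -0.7 -11.    0.6]
```

Pressed at a steady 11 N total (about 7 to 8 N net of the sliding friction) for 0.75 s or more. Releasing and rising.

```bash
python3 -m inch '[[0,0,0,0,0,0,0.3],[0,0,0,0,0,0,0.3],[0,0,0,0,0,0,0.3],[0,0,0,0,0,0,0.3],[0,0,0,0,0,-0.9,0.3],[0,0,0,0,0,-0.9,0.3],[0,0,0,0,0,-0.9,0.3],[0,0,0,0,0,-0.9,0.3]]'
python3 -m inch '[[0,0,0,0,0,-0.9,1],[0,0,0,0,0,-0.9,1],[0,0,0,0,0,-0.9,1],[0,0,0,0,0,-0.9,1],[0,0,0,0,0,-0.5,1],[0,0,0,0,0,0,1]]'
python3 - <<'E'
from h import *
f=grab_frame("wrist"); save(f,"w3"); P=cloud(f); h,s,v=cv2.split(cv2.cvtColor(f["pixels"],cv2.COLOR_RGB2HSV)); ok=f["z_map"]>0
m=(h>100)&(h<130)&(s>120)&(v>60)&ok
q=P[m]; print("blue",len(q),np.percentile(q,[2,50,98],axis=0).round(1))
t=q[q[:,2]>215]; print("tip",len(t),t.mean(0), t.min(0),t.max(0))
m=((h<8)|(h>172))&(s>140)&(v>60)
if m.sum()>50: e=cv2.fitEllipse(max(cv2.findContours(m.astype(np.uint8),0,1)[0],key=cv2.contourArea)); print("ring",e,plane(f,[e[0]],97))
roof=P[ok&(abs(P[...,2]-110.5)<1.5)&(abs(P[...,0]-572)<22)&(P[...,1]<60)&(P[...,1]>-40)]; print("roof",len(roof),roof.min(0),roof.max(0),np.percentile(roof,1,axis=0))
E
```

```text
clock: 13.97
eef_pos: [569.6, -57.5, 193.9]
tcp_rot: [-3.141, -0.0, 1.552]
contact_force: [0.1, 0.4, -0.5]
opening: 0.697
grasp_force: 0.0
clock: 14.47
eef_pos: [571.2, -57.7, 298.6]
tcp_rot: [3.137, 0.0, 1.553]
contact_force: [1.1, 0.1, 0.3]
opening: -0.001
grasp_force: 0.0
blue 1482 [[  563.5 -1292.4  -646.4]
 [  572.8    61.5   211.8]
 [ 1859.2    69.6   225. ]]
tip 683 [572.44466564  65.17020821 222.60790683] [562.87009803  61.19011844 215.08572638] [582.28096563  70.69859744 226.16487468]
ring ((274.56646728515625, 251.3670654296875), (48.93465805053711, 61.074039459228516), 88.68070220947266) [[ 568.13518204 -121.89270171   97.        ]]
roof 2035 [554.44198733 -19.71206169 109.0282283 ] [592.4323121   59.760548   111.99690866] [554.98813009 -19.25567037 109.39009186]
```

View pics/w3.png

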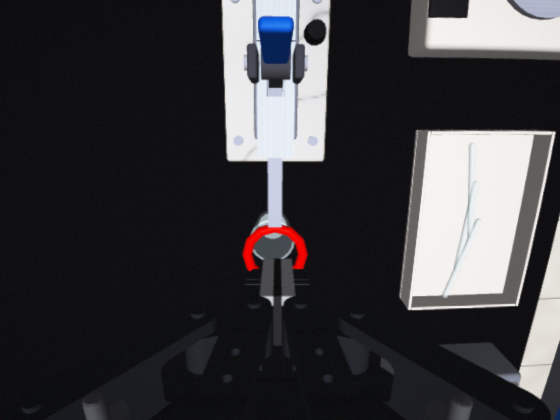

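The blue lever stands upright at (276,40), with its tip measured at (572.4, 65, 223) against a nominal z of 224. The ring, at (275,251), has moved in about 54 mm. Now to the start pose behind the lever.

```bash
python3 -m inch '[[0,0,0,0.91,0,0,1],[0,0,0,0.91,0,0,1],[0,0,0,0.91,0,0,1],[0,0,0,0.91,0,0,1],[0,0,0,0,0,0.96,1],[0,0,0,0,0,0.96,1],[0,0,0,0,0,0.96,1],[0,0,0,0,0,0,1]]'
python3 -m inch '[[0,0,0,0.2,0,0,1],[0,0,0,0.1,0,0,1],[0,0,0,0,0,0,1]]'; python3 ok.py 15 &&
python3 -m inch '[[0,0,0,0.08,0,0,1],[0,0,0,0.08,0,0,1],[0,0,0,0,0,0,1]]'; python3 ok.py 15 &&
python3 -m inch '[[0,0,0,0.08,0,0,1],[0,0,0,0.08,0,0,1],[0,0,0,0,0,0,1]]'; python3 ok.py 15
```

```text
clock: 15.18
eef_pos: [567.9, 33.3, 217.6]
tcp_rot: [-3.132, 0.001, 1.553]
contact_force: [-0.6, -0.4, -0.6]
opening: 0.001
grasp_force: 0.0
clock: 15.43
eef_pos: [572.5, 41.2, 224.8]
tcp_rot: [3.14, -0.0, 1.552]
contact_force: [-0.4, -1.0, 0.2]
opening: -0.0
grasp_force: 0.0
  check [572.48  41.2  224.75] [-0.4 -1.   0.2]
clock: 15.68
eef_pos: [572.1, 44.9, 224.3]
tcp_rot: [3.14, -0.0, 1.552]
contact_force: [0.3, -0.0, -0.6]
opening: -0.001
grasp_force: 0.0
  check [572.14  44.93 224.34] [ 0.3 -0.  -0.6]
clock: 15.93
eef_pos: [571.9, 48.9, 223.7]
tcp_rot: [3.141, -0.0, 1.552]
contact_force: [-0.2, 0.0, -0.8]
opening: -0.001
grasp_force: 0.0
  check [571.89  48.9  223.67] [-0.2  0.  -0.8]
```

```bash
python3 -m inch '[[0,0,0,0.14,0,0,1],[0,0,0,0.14,0,0.01,1],[0,0,0,0.14,0,0.01,1],[0,0,0,0.14,0,0.01,1]]'>/dev/null; python3 ok.py 15 &&
python3 -m inch '[[0,0,0,0.18,0,0.03,1],[0,0,0,0.18,0,0.05,1],[0,0,0,0.18,0,0.06,1]]'>/dev/null; python3 ok.py 16
```

```text
check [572.11  62.5  222.7 ] [ 0.5 -6.5 -0.5]
  check [572.43  75.75 219.21] [ 0.5 -7.1  1.4]
```

```bash
cat > ok2.py <<'E'
import sys
from h import *
s=r.sense(); F=s["contact_force"]; print("  check",s["eef_pos"].round(2),F.round(1)); sys.exit(0 if np.linalg.norm(F)<16 else 1)
E
python3 -m inch '[[0,0,0,0.17,0,0.07,1],[0,0,0,0.17,0,0.08,1],[0,0,0,0.17,0,0.09,1]]'>/dev/null; python3 ok2.py &&
python3 -m inch '[[0,0,0,0.15,0,0.1,1],[0,0,0,0.15,0,0.11,1],[0,0,0,0.15,0,0.12,1]]'>/dev/null && python3 ok2.py &&
python3 -m inch '[[0,0,0,0.13,0,0.13,1],[0,0,0,0.125,0,0.14,1],[0,0,0,0.12,0,0.145,1]]'>/dev/null && python3 ok2.py &&
python3 -m inch '[[0,0,0,0.1,0,0.155,1],[0,0,0,0.095,0,0.16,1],[0,0,0,0.09,0,0.165,1]]'>/dev/null && python3 ok2.py &&
python3 -m inch '[[0,0,0,0.065,0,0.175,1],[0,0,0,0.06,0,0.18,1],[0,0,0,0.055,0,0.18,1]]'>/dev/null && python3 ok2.py
```

```text
check [572.7   88.18 213.3 ] [ 0.4 -9.4  1.7]
  check [572.99  99.27 205.1 ] [ 1.2 -9.8  2. ]
  check [573.15 109.02 194.67] [ 0.5 -6.3  2.8]
  check [573.18 117.15 182.45] [-0.2 -1.   0.7]
  check [573.04 121.59 168.73] [-0.1 -0.2 -0.6]
```

```bash
python3 -m inch '[[0,0,0,0,0,0.14,1],[0,0,0,0,0,0.12,1],[0,0,0,0,0,0,1]]'>/dev/null; python3 ok2.py &&
python3 -m inch '[[0,0,0,0,0,0.04,1],[0,0,0,0,0,0.04,1],[0,0,0,0,0,0,1]]'>/dev/null; python3 -c "
from h import *
import sys;F=r.sense()['contact_force'];sys.exit(F[2]>5)" && python3 ok2.py &&
python3 -m inch '[[0,0,0,0,0,0.03,1],[0,0,0,0,0,0.02,1],[0,0,0,0,0,0,1]]'>/dev/null; python3 ok2.py
python3 - <<'E'
from h import *
f=grab_frame("scene"); save(f,"s2"); P=cloud(f); h,s,v=cv2.split(cv2.cvtColor(f["pixels"],cv2.COLOR_RGB2HSV))
print(r.sense()["clock"])
E
```

```text
check [572.77 121.04 161.99] [ 0.6 -0.1 -0. ]
  check [573.24 121.02 160.81] [-0.   0.4 -0.8]
18.3167False
```

```bash
python3 -m inch '[[0,0,0,0,0,0.03,1],[0,0,0,0,0,0.02,1],[0,0,0,0,0,0,1]]'>/dev/null; python3 ok2.py; python3 -m inch '[[0,0,0,0,0,0.02,1],[0,0,0,0,0,0.01,1],[0,0,0,0,0,0,1]]'>/dev/null; python3 ok2.py
```

```text
check [573.18 121.05 159.51] [ 0.3  1.  -0.7]
  check [573.25 121.09 159.3 ] [-1.  -0.9  5.3]
```

Firm resistance at fingertip z = 137.3 means the lever lies flat on its end stop (nominal 136.5). Retreat and check.

```bash
python3 -m inch '[[0,0,0,0,0,-0.5,1],[0,0,0,0,0,-0.9,1],[0,0,0,0,0,-0.9,1],[0,0,0,0,0,-0.9,1],[0,0,0,0,0,-0.9,1],[0,0,0,0,0,-0.9,1],[0,0,0,-0.9,0,-0.5,1],[0,0,0,-0.9,0,0,1]]'
python3 -m inch '[[0,0,0,-0.9,0,0,1],[0,0,0,-0.9,0,0,1],[0,0,0,-0.9,0,0,1],[0,0,0,-0.9,0,0,1],[0,0,0,-0.6,0,0,1],[0,0,0,0,0,0,1],[0,0,0,0,0,0,1]]'
python3 - <<'E'
from h import *
f=grab_frame("wrist"); save(f,"w4"); P=cloud(f); h,s,v=cv2.split(cv2.cvtColor(f["pixels"],cv2.COLOR_RGB2HSV)); ok=f["z_map"]>0
q=P[(h>100)&(h<130)&(s>120)&(v>60)&ok&(P[...,2]>90)]; print("blue",len(q),np.percentile(q,[2,50,98],axis=0).round(1))
for a in range(82,155,10):
    t=q[abs(q[:,1]-a)<4]; print(a,len(t),np.median(t[:,2]) if len(t) else 0)
m=((h<8)|(h>172))&(s>140)&(v>60)
if m.sum()>50: e=cv2.fitEllipse(max(cv2.findContours(m.astype(np.uint8),0,1)[0],key=cv2.contourArea)); print("ring",plane(f,[e[0]],97))
E
```

```text
clock: 19.48
eef_pos: [573.9, 76.6, 300.7]
tcp_rot: [3.136, -0.001, 1.554]
contact_force: [0.3, -0.9, -0.5]
opening: 0.001
grasp_force: 0.0
clock: 20.07
eef_pos: [570.4, -29.3, 297.0]
tcp_rot: [3.141, -0.0, 1.551]
contact_force: [0.2, 0.1, -0.5]
opening: 0.003
grasp_force: 0.0
blue 1978 [[564.1  75.9 133.7]
 [573.3 105.3 136.7]
 [582.8 132.6 138.3]]
82 249 136.83618560301136
92 259 136.77259251156056
102 260 136.8084641009995
112 276 136.64483065968807
122 280 136.6345809890873
132 197 136.63177251651604
142 0 0
152 0 0
ring [[ 567.85230695 -114.19383342   97.        ]]
```

View pics/w4.png

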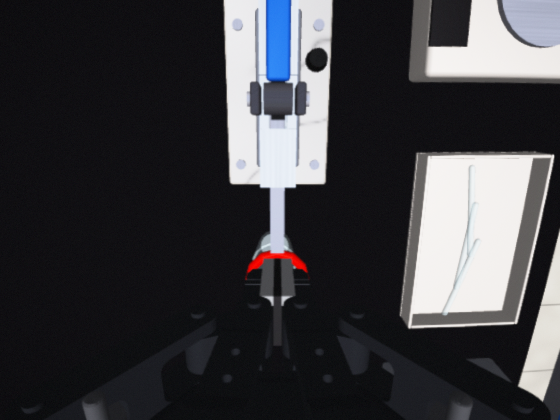

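The lever is flat: its top face is level at 136.7 mm along its whole length, seen at (278,40). One unobstructed look at the ring, with the same pose and opening as the first wrist view, will show whether the bar stayed home.

```bash
python3 -m inch '[[0,0,0,-0.9,0,0.2,0.3],[0,0,0,-0.9,0,0.2,0.3],[0,0,0,-0.9,0,0.2,0.3],[0,0,0,-0.7,0,0.16,0.3],[0,0,0,0,0,0,0.3],[0,0,0,0,0,0,0.3],[0,0,0,0,0,0,0.3]]'
python3 - <<'E'
from h import *
def ring(px): 
    h,s,v=cv2.split(cv2.cvtColor(px,cv2.COLOR_RGB2HSV)); m=((h<8)|(h>172))&(s>140)&(v>60); return cv2.fitEllipse(max(cv2.findContours(m.astype(np.uint8),0,1)[0],key=cv2.contourArea))
f=grab_frame("wrist"); save(f,"w5"); e=ring(f["pixels"]); print(e,plane(f,[e[0]],97)); print(r.sense()["eef_pos"])
for n,i in(("scene","scene"),("top","top")):
    g=grab_frame(n); save(g,n+"3"); new=g["pixels"]; old=cv2.imread(f"pics/{i}.png")[:,:,::-1]
    d=cv2.absdiff(new,np.ascontiguousarray(old)).max(2)>60; k,l,st,ce=cv2.connectedComponentsWithStats(d.astype(np.uint8)); print(n,[st[j].tolist() for j in range(1,k) if st[j,4]>8])
E
```

```text
clock: 20.7
eef_pos: [569.0, -112.7, 277.5]
tcp_rot: [3.141, -0.001, 1.553]
contact_force: [0.4, -0.2, -0.2]
opening: 0.7
grasp_force: 0.0
((276.6003723144531, 209.62564086914062), (67.82025146484375, 71.95048522949219), 89.80223846435547) [[ 568.09631006 -124.00161952   97.        ]]
[ 569.0847039  -112.59685919  277.63131073]
scene [[167, 0, 3, 9, 22], [187, 0, 20, 32, 333], [254, 0, 27, 53, 550], [392, 2, 42, 39, 802], [200, 19, 69, 60, 1893], [148, 29, 22, 27, 300], [190, 33, 9, 6, 30], [418, 39, 3, 12, 20], [171, 40, 30, 13, 165], [169, 53, 32, 27, 284], [220, 53, 63, 85, 2841], [189, 79, 9, 9, 29], [194, 79, 10, 7, 27], [181, 81, 4, 6, 10], [224, 123, 7, 9, 13], [227, 134, 12, 14, 86], [237, 141, 22, 5, 36], [256, 170, 10, 12, 52], [318, 176, 7, 13, 50], [317, 190, 34, 17, 241], [217, 233, 50, 33, 624]]
top [[179, 147, 173, 271, 18144], [228, 190, 27, 13, 168], [313, 198, 4, 3, 10], [13, 252, 215, 168, 13643], [235, 356, 10, 39, 228], [257, 368, 36, 15, 310], [301, 383, 6, 4, 22], [243, 406, 41, 14, 143]]
```

View pics/w5.png

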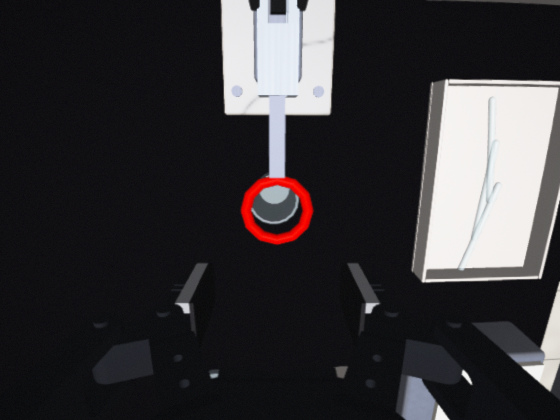

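The ring, at (277,210), has moved 52.2 mm against 52.8 mm of tool travel, so the bar stayed on the stop to within measurement error. The beaker stands undisturbed under it.

```bash
python3 -c "from rig import r;print(r.sign_off())"
```

```text
the job is handed in; nothing more can be done
None
```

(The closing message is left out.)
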